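# Scoop ice into the wine bowl

### The job

Take the scoop by its upright wooden handle, scoop up at least two of the three ice cubes together from the long steel trough, and tip them out into the wide steel bowl, never touching the ice with the gripper's fingers. Then stand the scoop upright on the table again, on its flat bottom, and let go; a cube left over stays in the trough or goes into the bowl too, none ends up anywhere else.

Things in the scene. Friction and masses are not known exactly. Their poses are not given: they have to be found in the camera images.
- scoop: Loose ice scoop, 0.25 kg, standing on the table, front away from the robot within 30 deg: a flat metal pan with an upright handle at its back. Origin: centre of the pan's underside; x out of the open front, z up. Pan 110 mm long (x -55 to 55), 88 mm wide, 2 mm sheet, slippery; walls 42 mm high at the back and the rear half of the sides, sloping down to the lip.
- scoop_grip (a point): Point to grip on the scoop's straight wooden handle: on its axis, 65 mm behind the scoop's origin (x = -65 mm), 135 mm above the underside; axes as the scoop's. The handle is a rectangular bar, 20 mm along x, 24 mm along y, from 10 to 165 mm above the underside.
- trough: Fixed open steel trough with the ice, outside 296 (x) x 120 (y) x 60 mm high, upright 8 mm walls, flat inner floor 8 mm up. Origin: centre of its underside; x lengthways, away from the robot within 17 deg. The scoop fits in lengthways, 8 mm free each side; set down with its origin 60 mm to -x of the trough's, it is clear of ice; pushed on to the far end wall, its edge slides under the cubes.
- bowl: Fixed round steel bowl, the widest vessel on the table, empty, 95 mm high, 210 mm across the rim, 150 mm across the foot, walls 4 mm, inner floor 6 mm up. Origin: centre of its underside. (The narrower steel pot and the shallow wooden dish, both with corks, are not it.)
- ice1: One of three alike pale ice cubes, 36 mm a side with well-rounded edges (about 10 mm), 35 g, slippery (friction about 0.25). Origin: its centre. At the start it lies flat on the trough's floor, 30 to 112 mm to +x of the trough's centre, apart from the others.
- ice2: One of three alike pale ice cubes, 36 mm a side with well-rounded edges (about 10 mm), 35 g, slippery (friction about 0.25). Origin: its centre. At the start it lies flat on the trough's floor, 30 to 112 mm to +x of the trough's centre, apart from the others.
- ice3: One of three alike pale ice cubes, 36 mm a side with well-rounded edges (about 10 mm), 35 g, slippery (friction about 0.25). Origin: its centre. At the start it lies flat on the trough's floor, 30 to 112 mm to +x of the trough's centre, apart from the others.
Things that resemble listed ones, but are neither listed nor needed, are in the scene too. Of the things shaped like the scoop, the aluminium one is meant.

How it is judged:
By the outcome, as a careful person would: the job done as asked, in the order asked, and still so for the second after the job is handed in, with the robot touching nothing.
It also fails if it takes over 67 s, if anything falls off the work surface, if the arm or the gripper's body presses on something with over 40 N, if the wrist force passes 120 N, or if a joint passes its speed limit or range.

### The arm

A 6-joint arm with a two-finger parallel gripper is mounted at the origin on the work surface. World frame = base frame: x ahead of the robot, y to its left, z up, the work surface at z = 0. Lengths are in m, angles in rad, forces in N, time in s.
With the tool pointing down it reaches from about 0.375 to 0.9 m from the base axis. Payload 3.1 kg.
Tool frame: the origin (TCP) lies midway between the tips of the shut fingers; the grasp point (between the pads) lies 19 mm behind it; y points along the fingers, x is the direction in which the jaws open and shut, and the axes are right-handed (so a half turn about y gives the same grasp; the last joint's range is limited). The gripper opens to 87 mm and grips with 3 to 60 N. Pads are 19 mm wide; open, the fingers measure 117 mm over their backs; the gripper's body (75 mm by 190 mm) begins 51 mm behind the grasp point.
Start: joints at [0.934, 0.527, 1.433, -0, 1.181, -0.178], TCP at [0.276, 0.561, 0.223] pointing down, gripper open.
Joint ranges: [-3.08, 3.08], [-0.75, 2.2], [0.22, 2.44], [-1.43, 4.57], [0, 2.65], [-2.85, 2.85]. Speed limits (rad/s): [2.79, 2.79, 3.14, 3.14, 3.14, 3.14].

### API

Orientations are given as a unit quaternion [x, y, z, w].
In Python, from rig import * gives the robot as it stands.
- The arm moves only by the tool jog_arm, never from a script. Its argument "series" is a list of rows, each a list of 7 numbers: the shift along the tool's x, y, z in mm, then the turn, a rotation vector about the tool's x, y, z in rad, then the gripper's target within -1 to 1 (shut at 1, half-way at 0, fully open at -1). A call has 1 to 20 rows; each row is the pose to reach, as a shift and turn from the pose commanded when the call began, along the tool's axes at that moment; what a row does not reach only later rows make up. A row lasts 1/8 s, in which the tool goes at most 62.5 mm and 10.7 degrees, less where a joint would pass 70% of its speed; a pose out of reach is approached as far as the arm can. A call with a gripper value outside its range is refused whole. The fingers move at their own pace and stop on an object; "grip_force" is the grip in N (left out, the last holds). Time passes only in rows, so rows that repeat a pose let the fingers close. It gives the time, the measured TCP pose, the force and the opening at its end, in the units of the state.
- get_obs(): the state, without advancing time (a new reading comes with each control period).
- camera(name): name is "scene" or "top" or "wrist"; returns a dict with "img" (384x512x3 uint8, red, green, blue), "depth" (384x512 float32, m along the optical axis (not along the pixel's ray), 0 where there is no reading), "camera_matrix" (3x3 intrinsics, pixels), "rvec" (rotation vector, rad) and "tvec" (3), from world to camera coordinates, as OpenCV has them. Camera axes: x right, y down, z forward; pixel columns grow to the right and rows downward; lengths in m; the calibration is good to about 2 mm. The wrist camera is an equidistant fisheye: a pixel r from the principal point sees the ray r / f radians off the axis. A picture is of the moment at which its call begins.
- hand_in(): hands the job in, once; it reports no verdict.
The state is a dict: "time": time; "q": joint angles; "joint_velocities": joint speeds; "joint_torque": joint torques, N m; "position": TCP position; "tool_rot": TCP orientation; "ft_force": force on the tool from outside, world axes, zero at the start; "moment": the same for the moment, N m; "grip_width": finger opening in m.
Only numpy, scipy, OpenCV 4.12 (cv2) and the standard library are available. Lean on these libraries where they do the work, as an engineer would, in place of code of your own. Each camera call takes 0.05 s, during which the arm holds its last target.

## Working session

There is one attempt and no reset: what is moved stays moved. The work goes in short steps, Python scripts to look and compute and a tool call to move; the robot and the scene stay as the last step left them, time stands still between calls to the robot, and variables do not carry over. Pictures are saved under pics/ and viewed, and the job is handed in when it is done.

Besides the shell and the picture viewer there is one more tool, called after "Call:" by a JSON object that holds its "name" and its "arguments". jog_arm: Moves the arm, as the interface text tells. Its arguments: {"type":"object","properties":{"series":{"type":"array","items":{"type":"array","items":{"type":"number"}}},"grip_force":{"type":"number"}},"required":["series"]}

```bash
mkdir -p pics; ls
python3 - <<'E'
from rig import *
import cv2, numpy as np
for n in ["scene","top"]:
    c=camera(n); cv2.imwrite(f"pics/{n}0.png",cv2.resize(c["img"][:,:,::-1],(800,600)))
    np.savez(f"{n}0.npz",**c)
    print(n,c["camera_matrix"].tolist(),c["rvec"],c["tvec"])
print(get_obs())
E
```

```text
pics
scene [[473.53760433666645, 0.0, 261.99266451315134], [0.0, 473.53760433666645, 195.81393349044635], [0.0, 0.0, 1.0]] [ 2.34886995  1.18611522 -0.34345985] [-0.34396103 -0.27813954  1.52133501]
top [[376.6774283432047, 0.0, 256.2221894799762], [0.0, 376.6774283432047, 186.66819575392876], [0.0, 0.0, 1.0]] [ 2.15771373 -2.16706254  0.11397572] [0.05946653 0.50639308 1.32475263]
{'time': 0.1, 'q': array([ 9.34508187e-01,  5.28409021e-01,  1.43375435e+00, -1.31233165e-05,
        1.18141116e+00, -1.78496620e-01]), 'joint_velocities': array([ 0.00055628, -0.00231354, -0.00327763,  0.00116852,  0.00053296,
        0.00108126]), 'joint_torque': array([-3.97137410e-04, -4.40988421e+01, -1.77149177e+01,  6.34846673e-02,
        5.34704095e-02, -3.90794980e-05]), 'position': array([0.27580999, 0.56012168, 0.22165379]), 'tool_rot': array([ 0.60067125,  0.37285933, -0.37415862, -0.60014606]), 'ft_force': array([-0.13795236,  0.88248448,  0.64865817]), 'moment': array([ 0.03608541, -0.06726428, -0.0253992 ]), 'grip_width': 0.08670235507726955}
```

View pics/scene0.png

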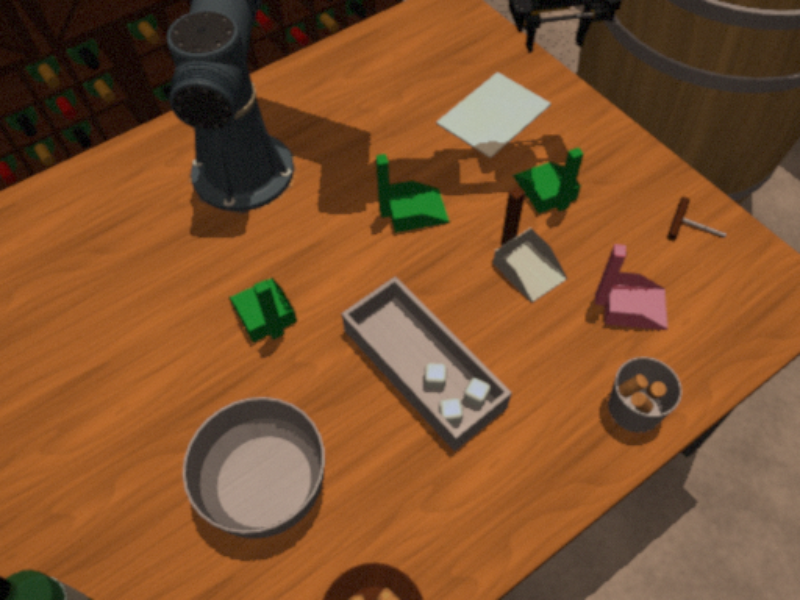

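View pics/top0.png

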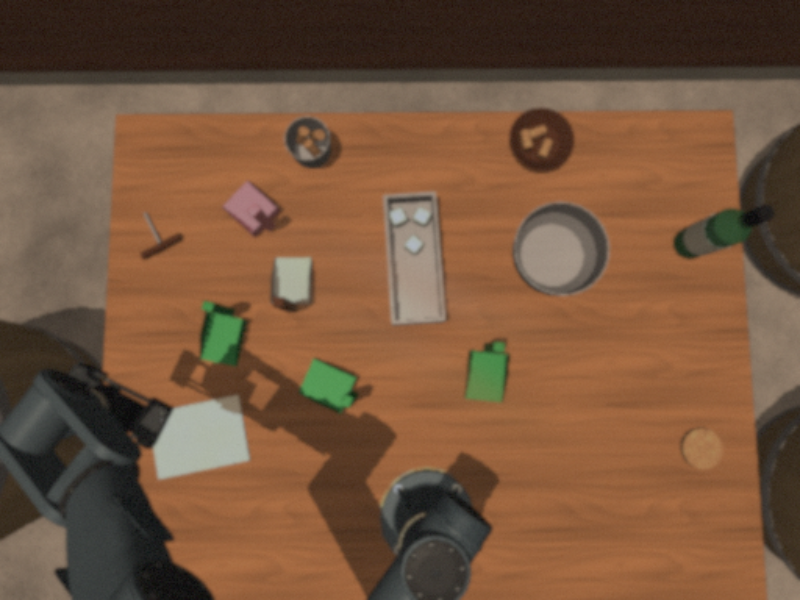

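The aluminium scoop is the grey one at top-view pixel (293,282), or (528,262) in the scene view. The three green ones and the pink one are painted. The bowl is at top (561,250), the widest vessel; the pot with corks at (310,142) and the dish at (541,140) are narrower. The trough is at (414,258). I'll enlarge these to confirm.

```bash
cat > h.py <<'E'
import numpy as np, cv2
from scipy.spatial.transform import Rotation as R
def cloud(c):
    K=c["camera_matrix"];d=c["depth"];v,u=np.mgrid[:d.shape[0],:d.shape[1]]
    P=np.stack([(u-K[0,2])/K[0,0]*d,(v-K[1,2])/K[1,1]*d,d],-1)
    Rm=R.from_rotvec(np.ravel(c["rvec"])).as_matrix()
    W=(P-np.ravel(c["tvec"]))@Rm
    W[d==0]=np.nan
    return W
def crop(c,u0,v0,u1,v1,f,k):
    cv2.imwrite(f,cv2.resize(c["img"][v0:v1,u0:u1,::-1],None,fx=k,fy=k,interpolation=cv2.INTER_CUBIC))
E
python3 - <<'E'
from h import *
t=np.load("top0.npz");s=np.load("scene0.npz")
a=cv2.resize(t["img"][115:215,165:290,::-1],None,fx=6,fy=6,interpolation=cv2.INTER_CUBIC);cv2.imwrite("pics/t_crop.png",a)
crop(s,205,110,375,210+80,"pics/s_crop.png",4.4) 
W=cloud(t)
for n,(u,v) in dict(table=(150,330-60),scoopfloor=(188,178),bowlfloor=(359,162),troughfloor=(267,180),ice=(265,156)).items(): print(n,W[v,u].round(4))
E
```

```text
table [0.2114 0.4384 0.0033]
scoopfloor [0.5416 0.3064 0.0103]
bowlfloor [ 0.5994 -0.3217  0.001 ]
troughfloor [0.5331 0.0179 0.0085]
ice [0.6149 0.0254 0.0458]
```

View pics/t_crop.png

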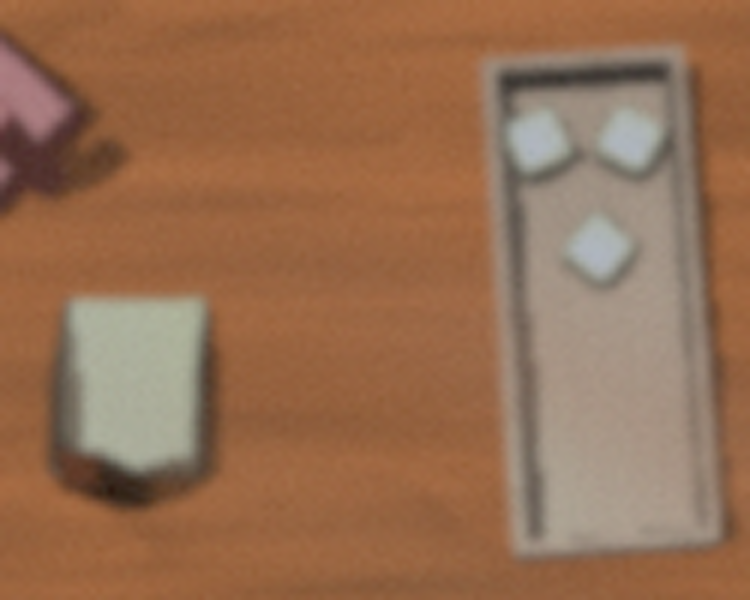

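View pics/s_crop.png

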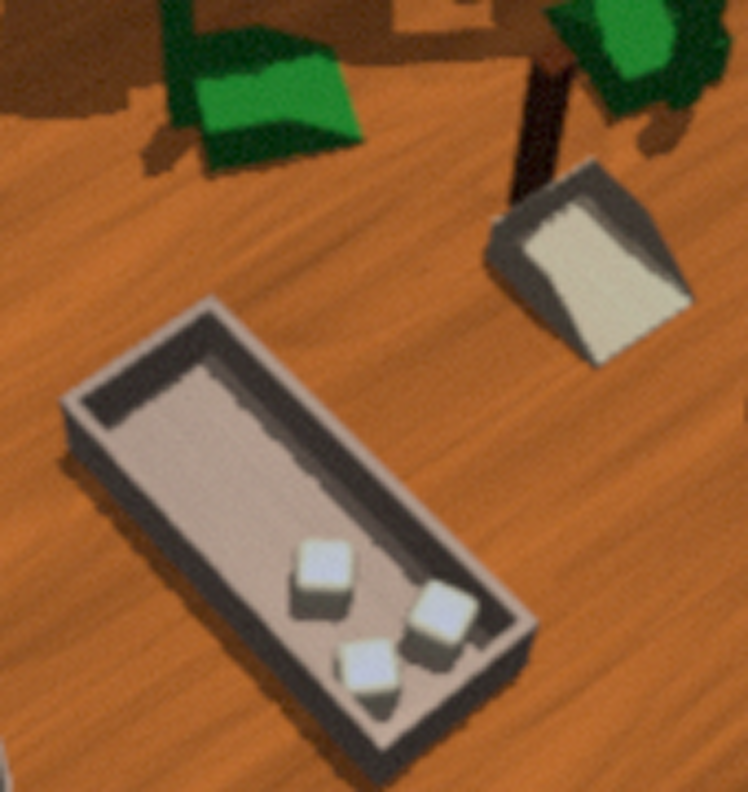

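```bash
cat >> h.py <<'E'
def ray(c,u,v,z):
    K=c["camera_matrix"];Rm=R.from_rotvec(np.ravel(c["rvec"])).as_matrix();t=np.ravel(c["tvec"])
    d=Rm.T@np.array([(u-K[0,2])/K[0,0],(v-K[1,2])/K[1,1],1]);o=-Rm.T@t
    return o+d*(z-o[2])/d[2]
E
python3 - <<'E'
from h import *
t=np.load("top0.npz");s=np.load("scene0.npz")
tc=lambda u,v,z:ray(t,165+(u+.5)/6-.5,115+(v+.5)/6-.5,z)
sc=lambda u,v,z:ray(s,205+(u+.5)/4.4-.5,110+(v+.5)/4.4-.5,z)
def rep(n,L):
    L=np.array(L);print(n,"\n",L.round(4).tolist(),"cen",L.mean(0).round(4),"edges",np.linalg.norm(L-np.roll(L,-1,0),axis=1).round(3), "ang", [round(float(np.degrees(np.arctan2(*(L[i]-L[i-3])[1::-1]))),1) for i in range(len(L))])
rep("trough top",[tc(*p,.06) for p in [(483,60),(688,46),(723,545),(513,556)]])
rep("trough scene",[sc(*p,.06) for p in [(383,750),(536,625),(212,296),(62,402)]])
print("lip top",[tc(*p,.002).round(4) for p in [(68,297),(207,297)]])
print("lip sc",[sc(*p,.002).round(4) for p in [(598,367),(692,300)]])
print("back sc",[sc(*p,.042).round(4) for p in [(490,222),(593,160)]])
print("back top",[tc(*p,.042).round(4) for p in [(52,468),(212,472)]])
print("handle top sc",sc(553,57,.165).round(4),"handle top",tc(130,490,.165).round(4))
for p in [(541,138),(634,138),(600,247)]: print("ice top",tc(*p,.044).round(4))
for p in [(325,562),(444,607),(370,662)]: print("ice sc",sc(*p,.044).round(4))
for nm,c in (("top",t),("scene",s)):
    W=cloud(c).reshape(-1,3)
    for n,m in dict(trough=(W[:,0]>.38)&(W[:,0]<.75)&(abs(W[:,1])<.12)&(W[:,2]>.054)&(W[:,2]<.075),
      bowl=(W[:,0]>.4)&(W[:,0]<.8)&(W[:,1]<-.15)&(W[:,1]>-.48)&(W[:,2]>.088)&(W[:,2]<.105),
      handle=(W[:,0]>.38)&(W[:,0]<.62)&(W[:,1]>.2)&(W[:,1]<.4)&(W[:,2]>.07)&(W[:,2]<.18)).items():
        Q=W[m]; 
        if len(Q)<5: print(nm,n,len(Q));continue
        (cx,cy),(w,h),a=cv2.minAreaRect((Q[:,:2]*1000).astype(np.float32)); print(nm,n,len(Q),cx,cy,w,h,a,"z",np.median(Q[:,2]), Q[:,2].max())
E
```

```text
trough top 
 [[0.7264, 0.096, 0.06], [0.7343, -0.0261, 0.06], [0.4369, -0.0432, 0.06], [0.431, 0.0788, 0.06]] cen [0.5822 0.0264 0.06  ] edges [0.122 0.298 0.122 0.296] ang [93.7, 3.3, -87.2, -176.7]
trough scene 
 [[0.7345, -0.023, 0.06], [0.727, 0.094, 0.06], [0.4332, 0.0774, 0.06], [0.4418, -0.0414, 0.06]] cen [0.5841 0.0267 0.06  ] edges [0.117 0.294 0.119 0.293] ang [-86.3, 3.2, 94.2, -176.4]
lip top [array([0.5947, 0.3534, 0.002 ]), array([0.5943, 0.2678, 0.002 ])]
lip sc [array([0.5945, 0.2675, 0.002 ]), array([0.5921, 0.3518, 0.002 ])]
back sc [array([0.484 , 0.2639, 0.042 ]), array([0.4857, 0.3515, 0.042 ])]
back top [array([0.4853, 0.352 , 0.042 ]), array([0.4825, 0.2572, 0.042 ])]
handle top sc [0.4732 0.3084 0.165 ] handle top [0.4615 0.2821 0.165 ]
ice top [0.6827 0.0618 0.044 ]
ice top [0.6824 0.006  0.044 ]
ice top [0.6161 0.0268 0.044 ]
ice sc [0.6173 0.0266 0.044 ]
ice sc [0.6818 0.0646 0.044 ]
ice sc [0.6835 0.0086 0.044 ]
top trough 543 583.312255859375 26.783470153808594 296.74737548828125 120.23209381103516 3.5489742755889893 z 0.06250382336003926 0.07056495496032371
top bowl 324 595.4911499023438 -296.04510498046875 206.38623046875 206.48968505859375 88.45733642578125 z 0.09591757117098298 0.10474057536288191
top handle 88 472.4941711425781 307.2529296875 18.747398376464844 22.45636749267578 0.6784661412239075 z 0.1598351749697386 0.173270495005633
scene trough 1031 580.3201904296875 27.089195251464844 298.998779296875 123.01986694335938 3.4492599964141846 z 0.05883865850335446 0.06648130809396523
scene bowl 630 593.2341918945312 -296.98687744140625 208.5354461669922 207.5520477294922 12.474699974060059 z 0.09328354686888396 0.09970712782310794
scene handle 264 472.4617004394531 307.91064453125 22.23122787475586 25.81414031982422 1.8078007698059082 z 0.1286190279905891 0.1683168618549371
```

```bash
cat >> h.py <<'E'
# scoop frame->TCP. tool y = approach (scoop -z), tool x = s*scoop x ; grasp point is 19mm behind TCP
def tcp_for(scoop_pos,yaw,pitch,s=1,roll=0,graspz=.135,T=None):
    """pitch>0 nose down (deg)."""
    Rs=R.from_euler('ZYX',[yaw,pitch,roll],degrees=True)
    if T is None:
        Rt=np.array([[s,0,0],[0,0,-1],[0,s,0]],float).T  # columns: x=(s,0,0), y=(0,0,-1), z=x cross y
        x=np.array([s,0,0.]);y=np.array([0,0,-1.]);Rt=np.stack([x,y,np.cross(x,y)],1)
        p=np.array([-.065,0,graspz-.019])
    else: p,Rt=T
    return np.array(scoop_pos)+Rs.apply(p), Rs*R.from_matrix(Rt)
def row(obs,p,Rt):
    R0=R.from_quat(obs["tool_rot"])
    return (R0.inv().apply(p-obs["position"])*1000).round(1), (R0.inv()*Rt).as_rotvec().round(3)
E
python3 - <<'E'
from rig import *
import rig
from h import *
print([n for n in dir(rig) if n[0]!='_'])
o=get_obs(); print(R.from_quat(o["tool_rot"]).as_matrix().round(3))
for s in (1,-1):
  p,Rt=tcp_for([.5379,.3090,.10],1,0,s); print(s,p,row(o,p,Rt))
E
```

```text
['Unreachable', 'camera', 'get_obs', 'hand_in']
[[ 0.442 -0.001 -0.897]
 [ 0.897 -0.002  0.442]
 [-0.002 -1.     0.   ]]
1 [0.4729099  0.30786559 0.216     ] (array([-139.2,    5.8, -288.3]), array([ 1.000e-03,  1.096e+00, -2.000e-03]))
-1 [0.4729099  0.30786559 0.216     ] (array([-139.2,    5.8, -288.3]), array([-2.000e-03, -2.046e+00, -1.000e-03]))
```

Call:
{"name": "jog_arm", "arguments": {"series": [[-139,6,-288,0.001,1.096,-0.002,-1],[-139,6,-288,0.001,1.096,-0.002,-1],[-139,6,-288,0.001,1.096,-0.002,-1],[-139,6,-288,0.001,1.096,-0.002,-1],[-139,6,-288,0.001,1.096,-0.002,-1],[-139,6,-288,0.001,1.096,-0.002,-1],[-139,6,-288,0.001,1.096,-0.002,-1],[-139,6,-288,0.001,1.096,-0.002,-1],[-139,6,-288,0.001,1.096,-0.002,-1]], "grip_force": 60}}

```text
time: 1.23
position: [0.4722, 0.3095, 0.2165]
tool_rot: [-0.706, -0.007, 0.007, 0.708]
ft_force: [-0.4, -0.3, -0.6]
grip_width: 0.0869
```

Run:
```python
from rig import *
from h import *
c=camera("wrist"); cv2.imwrite("pics/w1.png",c["img"][:,:,::-1])
o=get_obs();p,Rt=tcp_for([.5379,.3090,0.0],1,0); print(o["time"],o["position"],o["q"].round(3),o["ft_force"],row(o,p,Rt))
```

```text
1.275 [0.47232335 0.30954106 0.21652131] [3.820e-01 4.530e-01 1.594e+00 1.000e-03 1.093e+00 3.610e-01] [-0.36103891 -0.29458461 -0.28452871] (array([  0.5, 100.5,  -1.9]), array([-0.002,  0.002,  0.001]))
```

View pics/w1.png

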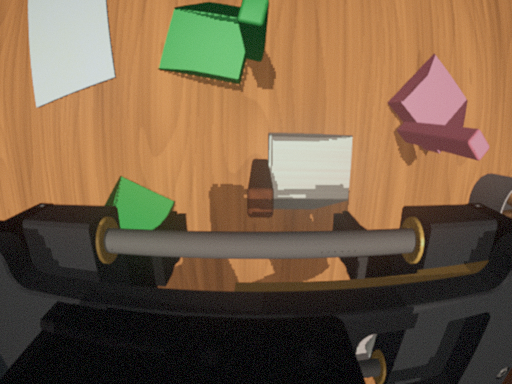

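The wrist view shows the aluminium scoop, its handle at (260,188) centred between the fingers. Now I'll descend and grip.

Call:
{"name": "jog_arm", "arguments": {"series": [[0,50,-2,0,0,0,-1],[0,100,-2,0,0,0,-1],[0,100,-2,0,0,0,-1],[0,100,-2,0,0,0,-1],[0,100,-2,0,0,0,1],[0,100,-2,0,0,0,1],[0,100,-2,0,0,0,1],[0,100,-2,0,0,0,1],[0,100,-2,0,0,0,1],[0,100,-2,0,0,0,1],[0,100,-2,0,0,0,1],[0,100,-2,0,0,0,1]], "grip_force": 60}}

```text
time: 2.78
position: [0.4732, 0.3068, 0.1164]
tool_rot: [-0.706, -0.006, 0.006, 0.708]
ft_force: [1.3, -0.0, -0.0]
grip_width: 0.0198
```

Run:
```python
from rig import *
from h import *
o=get_obs();print(o)
c=camera("scene"); crop(c,290,90,400,210,"pics/s2.png",5)
```

```text
{'time': 2.775, 'q': array([0.37642335, 0.59112422, 1.68373993, 0.00168724, 0.86537381,
       0.35834802]), 'joint_velocities': array([ 0.00091499,  0.00011115, -0.00039908,  0.000411  , -0.00045137,
        0.0007421 ]), 'joint_torque': array([ 9.27858450e-02, -4.17976999e+01, -1.25389588e+01,  6.22769608e-02,
       -4.51589457e-02, -1.98740215e-02]), 'position': array([0.47315168, 0.30680197, 0.11643815]), 'tool_rot': array([-0.70648485, -0.00628784,  0.00572029,  0.70767711]), 'ft_force': array([ 1.25824659, -0.01513677, -0.03611718]), 'moment': array([-0.07658906,  0.07895484, -0.02697191]), 'grip_width': 0.01982287388128527}
```

View pics/s2.png

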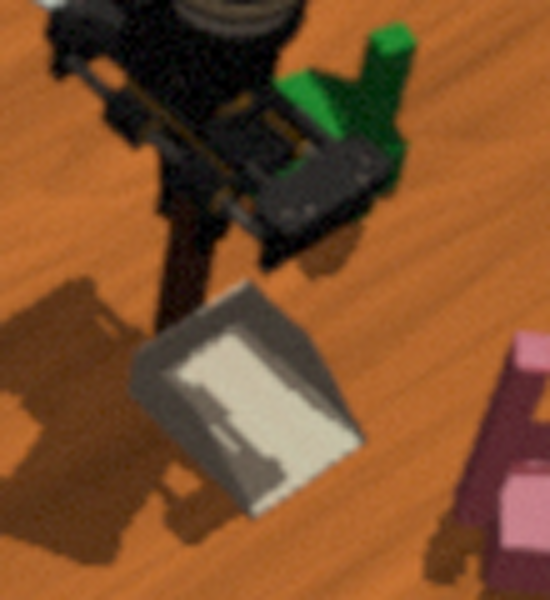

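Width is 19.8 mm, matching the 20 mm handle. I'll lift and then check how the scoop sits in the hand.

Call:
{"name": "jog_arm", "arguments": {"series": [[0,-20,0,0,0,0,1],[0,-50,0,0,0,0,1],[0,-80,0,0,0,0,1],[0,-110,0,0,0,0,1],[0,-110,0,0,0,0,1]]}}

```text
time: 3.45
position: [0.4743, 0.3072, 0.2282]
tool_rot: [-0.706, -0.008, 0.004, 0.708]
ft_force: [0.3, -0.5, -3.2]
grip_width: 0.0194
```

Run:
```python
from rig import *
from h import *
o=get_obs();print(o["position"],o["ft_force"],o["moment"])
# scoop target: trough frame
th=np.radians(3.45);tr=np.array([.583,.0268]);
pos=tr+np.array([np.cos(th),np.sin(th)])*-.062
p,Rt=tcp_for([*pos,.10],3.45,0);print(pos,p,row(o,p,Rt))
```

```text
[0.47431827 0.30721975 0.2281846 ] [ 0.32821401 -0.51870782 -3.20573149] [-0.09395694  0.13027039  0.02556461]
[0.52111236 0.023069  ] [0.45623016 0.01915746 0.216     ] (array([ -23.1,   11. , -287.8]), array([-0.003, -0.043,  0.006]))
```

Call:
{"name": "jog_arm", "arguments": {"series": [[-3,0,-30,0,-0.01,0,1],[-6,0,-75,0,-0.02,0,1],[-10,0,-120,0,-0.03,0,1],[-14,0,-165,0,-0.04,0,1],[-18,0,-210,0,-0.043,0,1],[-21,0,-250,0,-0.043,0,1],[-23,5,-280,0,-0.043,0.005,1],[-23,11,-288,-0.003,-0.043,0.006,1],[-23,11,-288,-0.003,-0.043,0.006,1],[-23,11,-288,-0.003,-0.043,0.006,1]]}}

```text
time: 4.7
position: [0.4546, 0.0193, 0.2145]
tool_rot: [0.707, 0.019, -0.024, -0.707]
ft_force: [0.5, 0.0, -2.0]
grip_width: 0.0198
```

Run:
```python
from rig import *
from h import *
o=get_obs();print(o["position"],o["ft_force"],R.from_quat(o["tool_rot"]).as_matrix().round(4).tolist())
for n in ["scene","top"]:
    c=camera(n); np.savez(n+"3.npz",**c)
    if n=="top": crop(c,225,110,310,220,"pics/t3.png",5.4)
    else: crop(c,205,140,345,290,"pics/s3.png",4)
```

```text
[0.45464316 0.01932977 0.21452492] [ 0.47194739  0.04056031 -1.98670195] [[0.9981, -0.006, -0.0609], [0.0609, -0.0007, 0.9981], [-0.006, -1.0, -0.0003]]
```

View pics/t3.png

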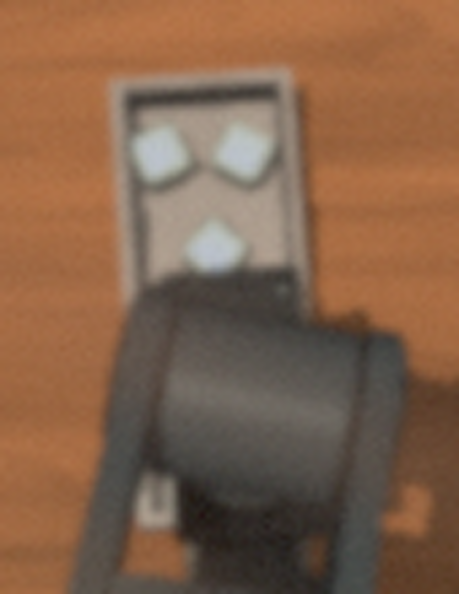

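View pics/s3.png

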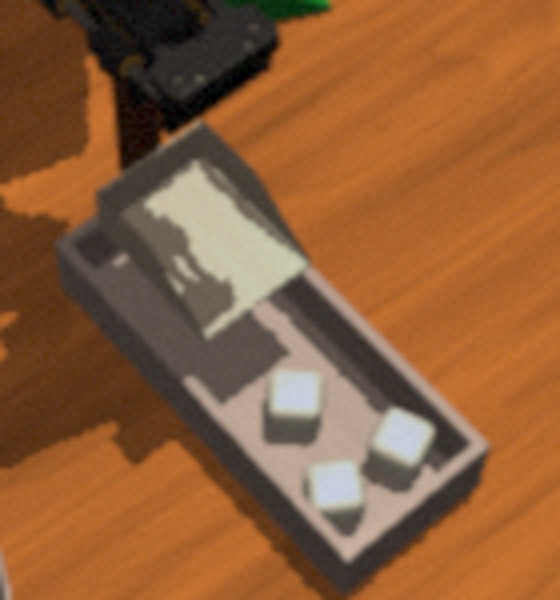

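Run:
```python
from h import *
s=np.load("scene3.npz")
sc=lambda u,v,z:ray(s,205+(u+.5)/4-.5,140+(v+.5)/4-.5,z)
L=[sc(207,336,.1),sc(306,265,.1)];B=[sc(99,194,.141),sc(205,123,.141)]
print(np.round(L,4),np.round(B,4))
l=np.mean(L,0);b=np.mean(B,0);print(l,b,np.degrees(np.arctan2(*(l-b)[1::-1])), np.linalg.norm(L[0]-L[1]),np.linalg.norm(B[0]-B[1]))
W=cloud(s).reshape(-1,3)
Q=W[(W[:,0]>.47)&(W[:,0]<.58)&(abs(W[:,1]-.02)<.043)&(W[:,2]>.07)&(W[:,2]<.112)]
A=np.c_[Q[:,:2],np.ones(len(Q))]
for _ in range(8):
    k=np.linalg.lstsq(A,Q[:,2],rcond=None)[0];r=Q[:,2]-A@k;m=abs(r)<max(.004,np.std(r)*1.5);A=A[m];Q=Q[m]
print(len(Q),k,k@[.56,.025,1],k@[.5,.02,1])
```

```text
[[ 0.5754 -0.0127  0.1   ]
 [ 0.5714  0.0686  0.1   ]] [[ 0.4709 -0.0203  0.141 ]
 [ 0.4667  0.0653  0.141 ]]
[0.57341004 0.02791529 0.1       ] [0.46884008 0.02252005 0.141     ] 2.953530887780717 0.08139090881209687 0.08571806453228199
905 [-0.01169479 -0.02391068  0.10577635] 0.09862950486590832 0.09945074571369565
```

Relative to the trough, the scoop sits about 2 mm too far left, so I'll correct y by -2 mm, move x by +4 mm to clear the rear wall, and then lower.

Call:
{"name": "jog_arm", "arguments": {"series": [[4,0,-2,0,0,0,1],[4,20,-2,0,0,0,1],[4,40,-2,0,0,0,1],[4,60,-2,0,0,0,1],[4,75,-2,0,0,0,1],[4,84,-2,0,0,0,1],[4,84,-2,0,0,0,1]]}}

```text
time: 5.68
position: [0.4588, 0.0166, 0.1307]
tool_rot: [0.707, 0.019, -0.023, -0.706]
ft_force: [0.7, 0.3, -2.4]
grip_width: 0.0192
```

Run:
```python
from rig import *
from h import *
o=get_obs();print(o["position"],o["ft_force"],o["moment"],R.from_quat(o["tool_rot"]).as_matrix().round(4).tolist())
c=camera("scene"); np.savez("scene4.npz",**c);crop(c,205,140,345,290,"pics/s4.png",4)
```

```text
[0.45877362 0.01658356 0.13066287] [ 0.72479055  0.27525048 -2.35756793] [-0.08517909  0.10067609 -0.01040476] [[0.9982, -0.0055, -0.0603], [0.0603, -0.0012, 0.9982], [-0.0056, -1.0, -0.0009]]
```

View pics/s4.png

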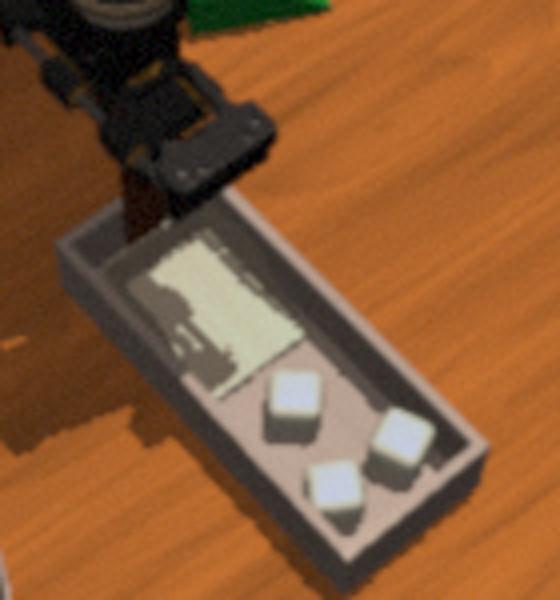

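The scoop is inside the trough with clearance on both sides. The lip is at (220,395) to (302,335), just short of the near cube. Now I'll feel for the floor.

Call:
{"name": "jog_arm", "arguments": {"series": [[0,4,0,0,0,0,1],[0,5,0,0,0,0,1],[0,5,0,0,0,0,1]]}}

```text
time: 6.1
position: [0.4588, 0.0164, 0.1261]
tool_rot: [0.707, 0.02, -0.023, -0.706]
ft_force: [-0.3, 0.4, -2.1]
grip_width: 0.0195
```

Call:
{"name": "jog_arm", "arguments": {"series": [[0,1.5,0,0,0,0,1],[0,1.5,0,0,0,0,1]]}}

```text
time: 6.35
position: [0.4591, 0.0164, 0.1249]
tool_rot: [0.707, 0.02, -0.022, -0.706]
ft_force: [-0.5, 0.3, 2.4]
grip_width: 0.0199
```

Call:
{"name": "jog_arm", "arguments": {"series": [[4,0.5,0,0,0,0,1],[10,0.5,0,0,0,0,1],[17,0.5,0,0,0,0,1],[24,0.5,0,0,0,0,1],[31,0.5,0,0,0,0,1],[38,0.5,0,0,0,0,1],[45,0.5,0,0,0,0,1],[52,0.5,0,0,0,0,1],[59,0.5,0,0,0,0,1],[66,0.5,0,0,0,0,1],[73,0.5,0,0,0,0,1],[80,0.5,0,0,0,0,1]]}}

```text
time: 7.85
position: [0.539, 0.0212, 0.1247]
tool_rot: [0.707, 0.02, -0.023, -0.706]
ft_force: [-3.4, 0.1, 6.8]
grip_width: 0.0196
```

Run:
```python
from rig import *
from h import *
o=get_obs();print(o["position"],o["ft_force"],o["moment"],R.from_quat(o["tool_rot"]).as_matrix().round(4).tolist())
c=camera("scene"); np.savez("scene4.npz",**c);crop(c,205,140,345,290,"pics/s5.png",4)
```

```text
[0.53903842 0.02118438 0.12474622] [-3.42860474  0.09875738  6.7509576 ] [0.1501329  0.08654113 0.06731826] [[0.9982, -0.0036, -0.06], [0.06, -0.0016, 0.9982], [-0.0037, -1.0, -0.0014]]
```

View pics/s5.png

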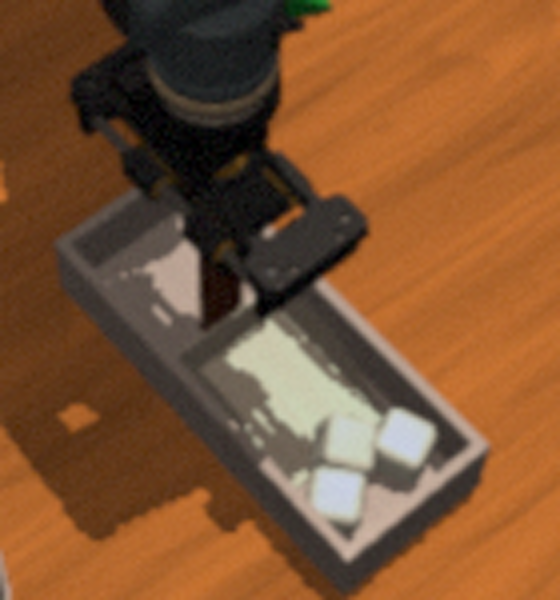

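The near cube (348,440) is now riding on the lip and the other two are being pushed. I'll continue.

Call:
{"name": "jog_arm", "arguments": {"series": [[6,0,0,0,0,0,1],[12,0,0,0,0,0,1],[18,0,0,0,0,0,1],[24,0,0,0,0,0,1],[30,0,0,0,0,0,1],[36,0,0,0,0,0,1],[42,0,0,0,0,0,1],[48,0,0,0,0,0,1],[54,0,0,0,0,0,1]]}}

```text
time: 9.02
position: [0.5925, 0.0244, 0.1248]
tool_rot: [0.707, 0.02, -0.023, -0.706]
ft_force: [-5.2, -1.4, 8.6]
grip_width: 0.0199
```

Run:
```python
from rig import *
from h import *
o=get_obs();print(o["position"],o["ft_force"],o["moment"],R.from_quat(o["tool_rot"]).as_matrix().round(4).tolist())
c=camera("scene"); np.savez("scene4.npz",**c);crop(c,205,140,345,290,"pics/s6.png",4)
```

```text
[0.59248805 0.02442039 0.12481498] [-5.23151312 -1.44142465  8.64966091] [0.16522793 0.15688384 0.05145196] [[0.9982, -0.0042, -0.06], [0.06, -0.0015, 0.9982], [-0.0043, -1.0, -0.0013]]
```

View pics/s6.png

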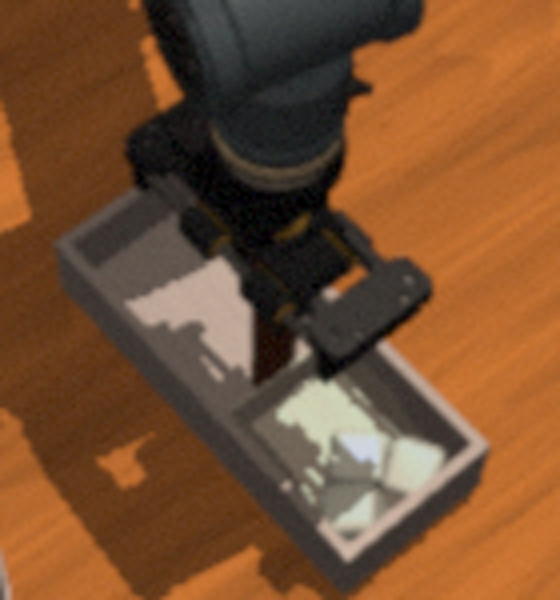

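Call:
{"name": "jog_arm", "arguments": {"series": [[4,0,0,0,0,0,1],[8,0,0,0,0,0,1],[10,0,0,0,0,0,1],[11,0,0,0,0,0,1]]}}

```text
time: 9.57
position: [0.6026, 0.0249, 0.125]
tool_rot: [0.707, 0.019, -0.024, -0.706]
ft_force: [-6.9, -2.6, 13.8]
grip_width: 0.0192
```

Run:
```python
from rig import *
from h import *
o=get_obs();print(o["position"],o["ft_force"])
c=camera("scene"); crop(c,245,210,345,290,"pics/s7.png",7)
c=camera("wrist"); cv2.imwrite("pics/w7.png",c["img"][:,:,::-1])
```

```text
[0.60263051 0.02487996 0.12498767] [-6.88438434 -2.59636363 13.78177051]
```

View pics/s7.png

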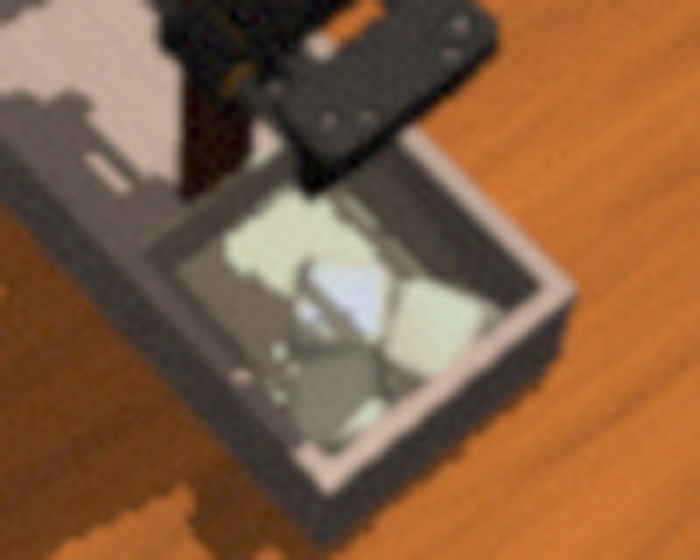

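View pics/w7.png

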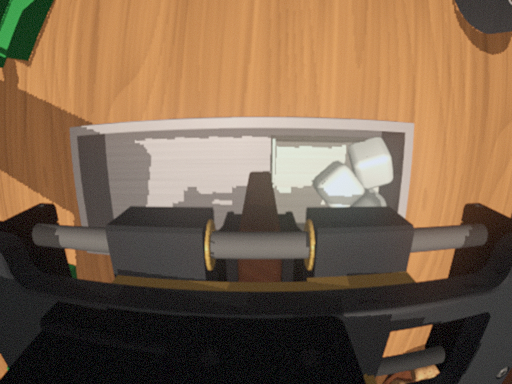

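All three cubes sit on the pan, shown by the wrist view at (340,185), (370,163) and (368,200). I'll tilt nose-up about the rear edge so they slide to the back, then lift.

Run:
```python
from h import *
piv=np.array([10,116.4,0])
for k in range(1,9):
    a=-np.radians(2.5*k); r=R.from_rotvec([0,0,a]); s=piv-r.apply(piv)+np.array([-2-0.5*k,-2-k*1,0]); print(s.round(1),round(a,3))
```

```text
[-7.6 -2.5  0. ] -0.044
[-13.1  -2.7   0. ] -0.087
[-18.6  -2.7   0. ] -0.131
[-24.1  -2.5   0. ] -0.175
[-29.5  -2.1   0. ] -0.218
[-34.8  -1.4   0. ] -0.262
[-40.   -0.6   0. ] -0.305
[-45.2   0.4   0. ] -0.349
```

Call:
{"name": "jog_arm", "arguments": {"series": [[-2,-1.5,0,0,0,0,1],[-7.6,-2.5,0,0,0,-0.044,1],[-13.1,-2.7,0,0,0,-0.087,1],[-18.6,-2.7,0,0,0,-0.131,1],[-24.1,-2.5,0,0,0,-0.175,1],[-29.5,-2.1,0,0,0,-0.218,1],[-34.8,-1.4,0,0,0,-0.262,1],[-40,-0.6,0,0,0,-0.305,1],[-45.2,0.4,0,0,0,-0.349,1],[-45.2,0.4,0,0,0,-0.349,1],[-45.2,0.4,0,0,0,-0.349,1]]}}

```text
time: 11.05
position: [0.5586, 0.0224, 0.1228]
tool_rot: [-0.693, -0.142, -0.1, 0.7]
ft_force: [0.3, 0.3, -4.2]
grip_width: 0.0195
```

Run:
```python
from rig import *
from h import *
o=get_obs();print(o["position"],o["ft_force"],o["q"].round(3),R.from_quat(o["tool_rot"]).as_matrix().round(4).tolist())
c=camera("scene"); crop(c,225,190,345,290,"pics/s8.png",6)
c=camera("wrist"); cv2.imwrite("pics/w8.png",c["img"][:,:,::-1])
```

```text
[0.55863964 0.02235855 0.12278522] [ 0.25349003  0.26598829 -4.22043005] [-0.21   0.51   1.957  0.259  0.354 -0.498] [[0.9399, 0.336, -0.06], [0.0569, 0.0192, 0.9982], [0.3366, -0.9417, -0.0011]]
```

View pics/s8.png

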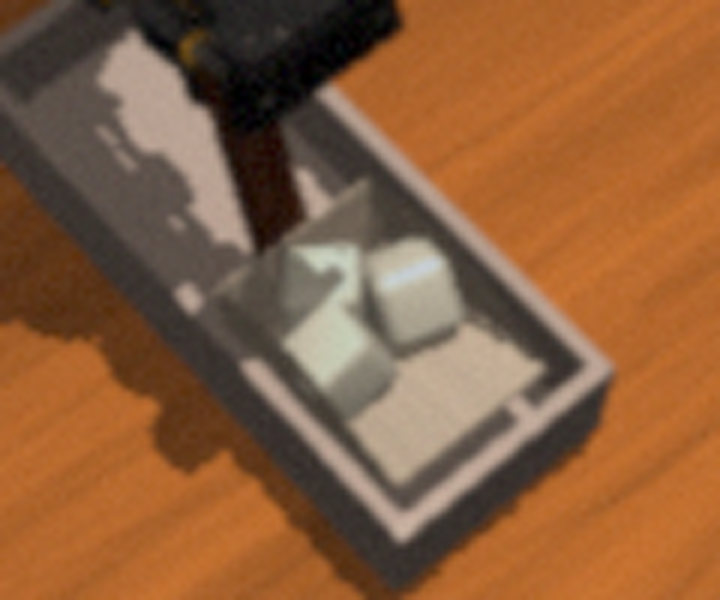

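View pics/w8.png

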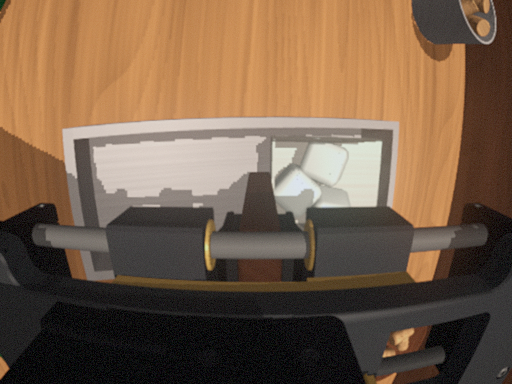

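```bash
cat >> h.py <<'E'
def lip_pose(lip,yaw,pitch):
    Rs=R.from_euler('ZYX',[yaw,pitch,0],degrees=True)
    return tcp_for(np.array(lip)-Rs.apply([.055,0,0]),yaw,pitch,graspz=.1354)
def rows(obs,path):
    for l,y,p in path:
        a,b=row(obs,*lip_pose(l,y,p)); print([*a.tolist(),*b.tolist(),1], np.round(l,3),y,p)
E
python3 - <<'E'
from rig import *
from h import *
o=get_obs()
Rt=R.from_quat(o["tool_rot"]); 
Rs=Rt*tcp_for([0,0,0],0,0)[1].inv()
yaw,pit,rol=Rs.as_euler('ZYX',degrees=True); lip=o["position"]-Rs.apply([-.065,0,.1164])+Rs.apply([.055,0,0]); print(yaw,pit,rol,lip)
up=lip+[-.02,0,.125]
B=np.array([.594,-.2965]);psi=-35;h=np.array([np.cos(np.radians(psi)),np.sin(np.radians(psi))])
end=np.array([*(B-.03*h),.172])
print("end",end, lip_pose(end,psi,-19.7)[0])
rows(o,[(lip+(up-lip)*f,yaw,-19.7) for f in (.15,.4,.7,1)])
# arc: interpolate TCP in polar coords
p0=lip_pose(up,yaw,-19.7)[0];p1=lip_pose(end,psi,-19.7)[0]
pol=lambda p:np.array([np.hypot(*p[:2]),np.arctan2(p[1],p[0]),p[2]])
a,b=pol(p0),pol(p1);print(a,b)
N=12
for k in range(1,N+1):
    f=k/N;f=f*f*(3-2*f);q=a+(b-a)*f;y=yaw+(psi-yaw)*f
    Rr=lip_pose(end,y,-19.7)[1]; r=row(o,np.array([q[0]*np.cos(q[1]),q[0]*np.sin(q[1]),q[2]]),Rr);print([*r[0].tolist(),*r[1].tolist(),1])
E
```

```text
3.4834554606004327 -19.744247368835204 -0.0854751703195074 [0.71123951 0.03138286 0.05414046]
end [ 0.56942544 -0.27929271  0.172     ] [ 0.44473874 -0.19198614  0.24113574]
[3.6, -18.8, -0.0, 0.001, -0.0, 0.001, 1] [0.708 0.031 0.073] 3.4834554606004327 -19.7
[9.5, -49.9, 0.2, 0.001, -0.0, 0.001, 1] [0.703 0.031 0.104] 3.4834554606004327 -19.7
[16.5, -87.2, 0.5, 0.001, -0.0, 0.001, 1] [0.697 0.031 0.142] 3.4834554606004327 -19.7
[23.5, -124.5, 0.9, 0.001, -0.0, 0.001, 1] [0.691 0.031 0.179] 3.4834554606004327 -19.7
[0.53976042 0.04101909 0.2482762 ] [ 0.48440812 -0.40751754  0.24113574]
[22.3, -124.8, -3.9, -0.003, 0.012, 0.001, 1]
[18.9, -125.6, -16.8, -0.015, 0.047, 0.001, 1]
[13.1, -127.0, -36.1, -0.034, 0.099, 0.001, 1]
[4.9, -129.1, -59.7, -0.057, 0.164, 0.001, 1]
[-5.5, -131.9, -85.7, -0.084, 0.238, 0.001, 1]
[-17.9, -135.4, -112.2, -0.112, 0.316, 0.001, 1]
[-31.6, -139.3, -137.6, -0.14, 0.394, 0.001, 1]
[-45.5, -143.4, -160.5, -0.166, 0.468, 0.001, 1]
[-58.7, -147.3, -179.7, -0.19, 0.533, 0.001, 1]
[-69.7, -150.6, -194.4, -0.208, 0.585, 0.001, 1]
[-77.2, -152.9, -203.8, -0.221, 0.62, 0.001, 1]
[-80.0, -153.7, -207.2, -0.225, 0.632, 0.001, 1]
```

Call:
{"name": "jog_arm", "arguments": {"series": [[3.6,-18.8,0,0,0,0,1],[9.5,-50,0.2,0,0,0,1],[16.5,-87,0.5,0,0,0,1],[23.5,-115,0.9,0,0,0,1],[23.5,-124.5,0.9,0,0,0,1],[22.3,-124.8,-3.9,-0.003,0.012,0,1],[18.9,-125.6,-16.8,-0.015,0.047,0,1],[13.1,-127,-36.1,-0.034,0.099,0,1],[4.9,-129.1,-59.7,-0.057,0.164,0,1],[-5.5,-131.9,-85.7,-0.084,0.238,0,1],[-10,-133,-95,-0.094,0.265,0,1],[-11,-133.3,-97,-0.096,0.27,0,1]]}}

```text
time: 12.65
position: [0.5084, -0.0783, 0.2444]
tool_rot: [0.706, 0.04, 0.199, -0.678]
ft_force: [0.0, -0.1, -4.2]
grip_width: 0.0194
```

Run:
```python
from rig import *
from h import *
o=get_obs();print(o["time"],o["position"],o["ft_force"],o["q"].round(3))
c=camera("scene"); cv2.imwrite("pics/s9.png",cv2.resize(c["img"][:,:,::-1],(800,600)))
Rs=R.from_quat(o["tool_rot"])*tcp_for([0,0,0],0,0)[1].inv();print(Rs.as_euler('ZYX',degrees=True))
B=np.array([.594,-.2965]);psi=-35;h=np.array([np.cos(np.radians(psi)),np.sin(np.radians(psi))])
end=np.array([*(B-.03*h),.172]);print(row(o,*lip_pose(end,psi,-19.7)))
yaw=Rs.as_euler('ZYX',degrees=True)[0]
p0=o["position"];p1=lip_pose(end,psi,-19.7)[0]
pol=lambda p:np.array([np.hypot(*p[:2]),np.arctan2(p[1],p[0]),p[2]])
a,b=pol(p0),pol(p1);print(a,b)
N=8
for k in range(1,N+1):
    f=k/N;f=f*f*(3-2*f);q=a+(b-a)*f;y=yaw+(psi-yaw)*f
    Rr=lip_pose(end,y,-19.7)[1]; r=row(o,np.array([q[0]*np.cos(q[1]),q[0]*np.sin(q[1]),q[2]]),Rr);print([*r[0].tolist(),*r[1].tolist(),1])
```

```text
12.65 [ 0.50837769 -0.07834504  0.24443897] [ 0.02475339 -0.06811483 -4.20837145] [-0.407  0.234  1.932  0.1    0.64  -0.248]
[-1.31036667e+01 -1.96593305e+01  4.74927470e-03]
(array([ -35.2,   -9.1, -125.1]), array([-0.129,  0.36 , -0.001]))
[ 0.51437907 -0.15290504  0.24443897] [ 0.48440812 -0.40751754  0.24113574]
[-0.9, -0.2, -5.7, -0.006, 0.015, -0.001, 1]
[-3.5, -0.7, -20.6, -0.02, 0.056, -0.001, 1]
[-7.9, -1.7, -41.4, -0.041, 0.114, -0.001, 1]
[-13.9, -3.2, -64.7, -0.064, 0.18, -0.001, 1]
[-20.9, -5.1, -87.4, -0.088, 0.246, -0.001, 1]
[-27.8, -7.0, -106.7, -0.109, 0.304, -0.001, 1]
[-33.1, -8.5, -120.1, -0.123, 0.344, -0.001, 1]
[-35.2, -9.1, -125.1, -0.129, 0.36, -0.001, 1]
```

View pics/s9.png

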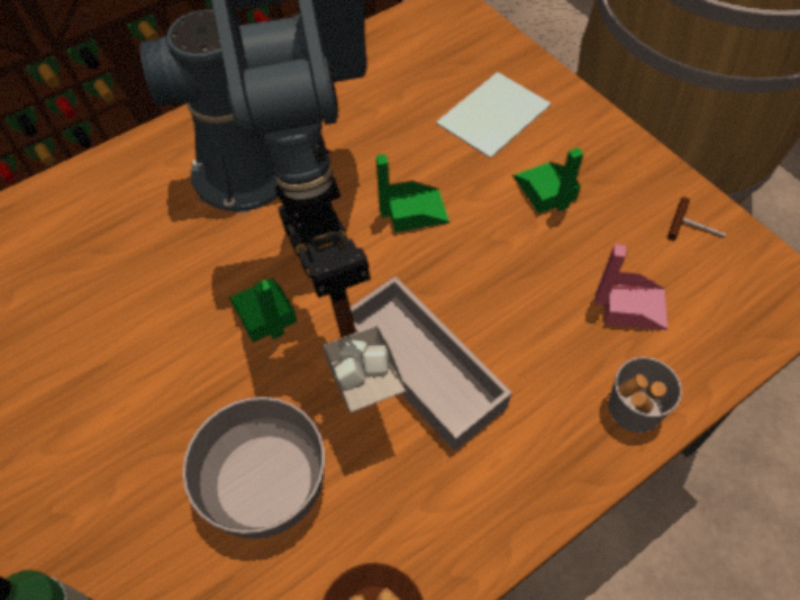

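Run:
```python
from h import *
for n in("scene0","top0"):
    t=np.load(n+".npz");W=cloud(t).reshape(-1,3);g=t["img"].reshape(-1,3).astype(int)
    m=(g[:,1]>g[:,0]+30)&(W[:,1]<-.05)&(W[:,1]>-.3)&(W[:,0]<.5)
    Q=W[m];print(n,Q.min(0),Q.max(0));H=Q[Q[:,2]>.09];print(H.min(0),H.max(0))
```

```text
scene0 [-0.74829092 -0.18525641 -0.13023219] [ 0.39123103 -0.08966809  0.16747617]
[ 0.36929174 -0.15657061  0.09017015] [ 0.39123103 -0.13168504  0.16747617]
top0 [ 0.26201909 -0.18361421 -0.00235859] [ 0.38666956 -0.0980013   0.17299325]
[ 0.36810987 -0.15200735  0.09124613] [ 0.38666956 -0.1314266   0.17299325]
```

Call:
{"name": "jog_arm", "arguments": {"series": [[-0.9,-0.2,-5.7,-0.006,0.015,0,1],[-3.5,-0.7,-20.6,-0.02,0.056,0,1],[-7.9,-1.7,-41.4,-0.041,0.114,0,1],[-13.9,-3.2,-64.7,-0.064,0.18,0,1],[-20.9,-5.1,-87.4,-0.088,0.246,0,1],[-27.8,-7,-106.7,-0.109,0.304,0,1],[-33.1,-8.5,-120.1,-0.123,0.344,0,1],[-35.2,-9.1,-125.1,-0.129,0.36,0,1],[-35.2,-9.1,-125.1,-0.129,0.36,0,1],[-35.2,-9.1,-125.1,-0.129,0.36,0,1]]}}

```text
time: 13.95
position: [0.4457, -0.191, 0.2417]
tool_rot: [0.701, -0.093, 0.324, -0.628]
ft_force: [0.4, -0.2, -3.9]
grip_width: 0.0195
```

Run:
```python
from rig import *
from h import *
o=get_obs();print(o["time"],o["position"],o["ft_force"],o["q"].round(3))
c=camera("scene"); crop(c,95,190,255,350,"pics/s10.png",3.7)
Rs=R.from_quat(o["tool_rot"])*tcp_for([0,0,0],0,0)[1].inv();print(Rs.as_euler('ZYX',degrees=True))
B=np.array([.594,-.2965]);psi=-35;h=np.array([np.cos(np.radians(psi)),np.sin(np.radians(psi))])
L=lambda z:np.array([*(B-.03*h),z])
path=[(L(np.interp(p,[-20,0,25,50],[.172,.125,.092,.085])),psi,p) for p in [-16,-12,-8,-4,0,3,6,9,12,15,18,21,24,27,31,35,40,45,50]]
rows(o,path)
```

```text
13.95 [ 0.44573665 -0.19103791  0.24174211] [ 0.42622894 -0.2295285  -3.8654602 ] [-0.644  0.2    1.994  0.021  0.603 -0.05 ]
[-3.48546730e+01 -1.97412681e+01 -1.27875258e-03]
[4.1, 1.8, -1.4, -0.001, 0.002, 0.065, 1] [ 0.569 -0.279  0.163] -35 -16
[9.9, 3.2, -1.4, -0.001, 0.002, 0.135, 1] [ 0.569 -0.279  0.153] -35 -12
[16.1, 5.1, -1.4, -0.001, 0.002, 0.205, 1] [ 0.569 -0.279  0.144] -35 -8
[22.8, 7.8, -1.4, -0.001, 0.002, 0.275, 1] [ 0.569 -0.279  0.134] -35 -4
[29.9, 11.1, -1.4, -0.0, 0.003, 0.345, 1] [ 0.569 -0.279  0.125] -35 0
[36.6, 11.2, -1.4, -0.0, 0.003, 0.397, 1] [ 0.569 -0.279  0.121] -35 3
[43.4, 11.7, -1.5, -0.0, 0.003, 0.449, 1] [ 0.569 -0.279  0.117] -35 6
[50.3, 12.6, -1.5, -0.0, 0.003, 0.502, 1] [ 0.569 -0.279  0.113] -35 9
[57.4, 14.0, -1.5, -0.0, 0.003, 0.554, 1] [ 0.569 -0.279  0.109] -35 12
[64.6, 15.8, -1.5, -0.0, 0.003, 0.606, 1] [ 0.569 -0.279  0.105] -35 15
[71.9, 18.1, -1.5, -0.0, 0.003, 0.659, 1] [ 0.569 -0.279  0.101] -35 18
[79.3, 20.8, -1.6, 0.0, 0.003, 0.711, 1] [ 0.569 -0.279  0.097] -35 21
[86.7, 24.0, -1.6, 0.0, 0.003, 0.763, 1] [ 0.569 -0.279  0.093] -35 24
[94.8, 25.6, -1.6, 0.0, 0.003, 0.816, 1] [ 0.569 -0.279  0.091] -35 27
[106.1, 27.3, -1.6, 0.0, 0.003, 0.886, 1] [ 0.569 -0.279  0.09 ] -35 31
[117.3, 29.7, -1.7, 0.0, 0.003, 0.955, 1] [ 0.569 -0.279  0.089] -35 35
[131.1, 33.9, -1.7, 0.0, 0.003, 1.043, 1] [ 0.569 -0.279  0.088] -35 40
[144.6, 39.3, -1.7, 0.001, 0.003, 1.13, 1] [ 0.569 -0.279  0.086] -35 45
[157.7, 46.0, -1.8, 0.001, 0.003, 1.217, 1] [ 0.569 -0.279  0.085] -35 50
```

View pics/s10.png

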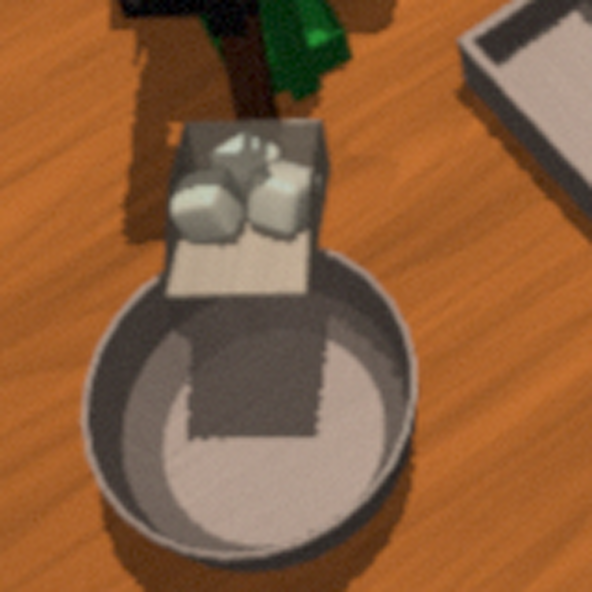

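Loaded with all three cubes, and the lip is inside the rim. Now I'll tip.

Call:
{"name": "jog_arm", "arguments": {"series": [[4.1,1.8,-1.4,0,0.002,0.065,1],[9.9,3.2,-1.4,0,0.002,0.135,1],[16.1,5.1,-1.4,0,0.002,0.205,1],[22.8,7.8,-1.4,0,0.002,0.275,1],[29.9,11.1,-1.4,0,0.003,0.345,1],[36.6,11.2,-1.4,0,0.003,0.397,1],[43.4,11.7,-1.5,0,0.003,0.449,1],[50.3,12.6,-1.5,0,0.003,0.502,1],[57.4,14,-1.5,0,0.003,0.554,1],[64.6,15.8,-1.5,0,0.003,0.606,1],[71.9,18.1,-1.5,0,0.003,0.659,1],[79.3,20.8,-1.6,0,0.003,0.711,1],[86.7,24,-1.6,0,0.003,0.763,1],[94.8,25.6,-1.6,0,0.003,0.816,1],[106.1,27.3,-1.6,0,0.003,0.886,1],[117.3,29.7,-1.7,0,0.003,0.955,1],[131.1,33.9,-1.7,0,0.003,1.043,1],[144.6,39.3,-1.7,0,0.003,1.13,1],[157.7,46,-1.8,0,0.003,1.217,1],[157.7,46,-1.8,0,0.003,1.217,1]]}}

```text
time: 16.5
position: [0.5805, -0.2873, 0.2464]
tool_rot: [-0.522, 0.478, 0.092, 0.701]
ft_force: [-0.3, 0.5, -2.9]
grip_width: 0.02
```

Run:
```python
from rig import *
from h import *
o=get_obs();print(o["time"],o["position"],o["ft_force"],o["q"].round(3))
c=camera("scene"); crop(c,95,190,255,350,"pics/s11.png",3.7)
c=camera("top"); crop(c,300,100,420,220,"pics/t11.png",5)
Rs=R.from_quat(o["tool_rot"])*tcp_for([0,0,0],0,0)[1].inv();print(Rs.as_euler('ZYX',degrees=True))
```

```text
16.5 [ 0.58045346 -0.28733483  0.24643926] [-0.33135633  0.53467043 -2.90775286] [-0.626  0.996  0.671 -0.017  2.347 -0.021]
[-35.07934455  49.93810228  -0.07830576]
```

View pics/s11.png

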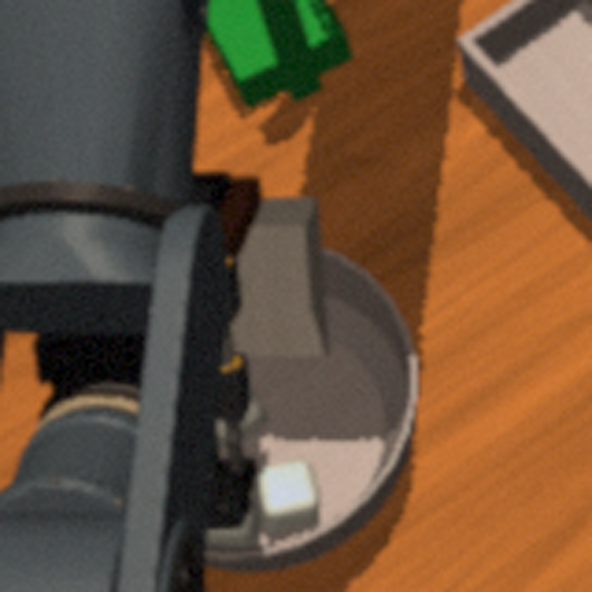

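View pics/t11.png

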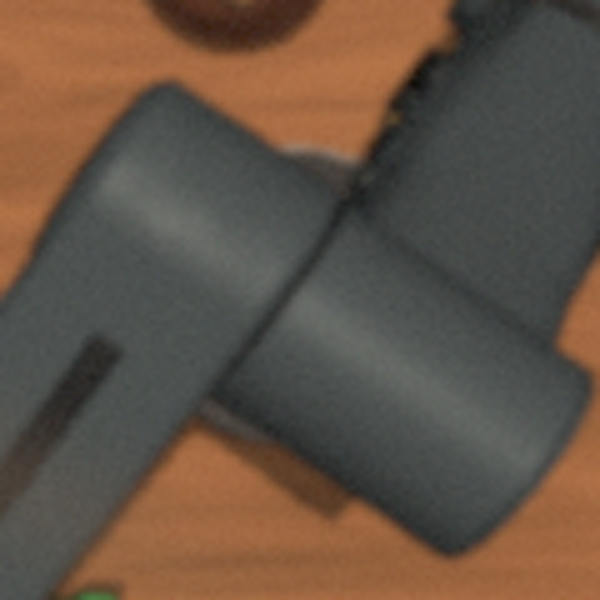

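Run:
```python
from rig import *
from h import *
o=get_obs()
B=np.array([.594,-.2965]);psi=-35;h=np.array([np.cos(np.radians(psi)),np.sin(np.radians(psi))])
L=lambda z,d=.03:np.array([*(B-d*h),z])
rows(o,[(L(z),psi,p) for z,p in [(.088,45),(.095,39),(.105,31),(.115,23),(.125,15),(.135,7),(.145,0),(.155,0)]])
```

```text
[-13.2, 8.5, 0.1, 0.0, -0.001, -0.085, 1] [ 0.569 -0.279  0.088] -35 45
[-28.9, 18.1, 0.1, 0.0, -0.001, -0.19, 1] [ 0.569 -0.279  0.095] -35 39
[-48.0, 32.0, 0.1, 0.0, -0.001, -0.329, 1] [ 0.569 -0.279  0.105] -35 31
[-64.1, 47.3, 0.1, 0.001, -0.001, -0.469, 1] [ 0.569 -0.279  0.115] -35 23
[-77.1, 63.6, 0.1, 0.001, -0.001, -0.608, 1] [ 0.569 -0.279  0.125] -35 15
[-86.8, 80.3, 0.1, 0.001, -0.001, -0.748, 1] [ 0.569 -0.279  0.135] -35 7
[-93.7, 94.3, 0.1, 0.001, -0.001, -0.87, 1] [ 0.569 -0.279  0.145] -35 0
[-101.3, 87.8, 0.1, 0.001, -0.001, -0.87, 1] [ 0.569 -0.279  0.155] -35 0
```

Call:
{"name": "jog_arm", "arguments": {"series": [[-13.2,8.5,0,0,-0.001,-0.085,1],[-28.9,18.1,0,0,-0.001,-0.19,1],[-48,32,0,0,-0.001,-0.329,1],[-64.1,47.3,0,0.001,-0.001,-0.469,1],[-77.1,63.6,0,0.001,-0.001,-0.608,1],[-86.8,80.3,0,0.001,-0.001,-0.748,1],[-93.7,94.3,0,0.001,-0.001,-0.87,1],[-101.3,87.8,0,0.001,-0.001,-0.87,1],[-101.3,87.8,0,0.001,-0.001,-0.87,1]]}}

```text
time: 17.73
position: [0.4719, -0.2113, 0.2758]
tool_rot: [0.675, -0.211, 0.214, -0.674]
ft_force: [0.2, -0.1, -3.1]
grip_width: 0.0199
```

Run:
```python
from rig import *
from h import *
o=get_obs();print(o["time"],o["position"],o["ft_force"],o["q"].round(3))
c=camera("scene"); cv2.imwrite("pics/s12.png",cv2.resize(c["img"][:,:,::-1],(800,600)))
```

```text
17.725 [ 0.47190211 -0.21132309  0.2757754 ] [ 0.19507572 -0.14613427 -3.08260919] [-0.638  0.316  1.636  0.     1.185 -0.027]
```

View pics/s12.png

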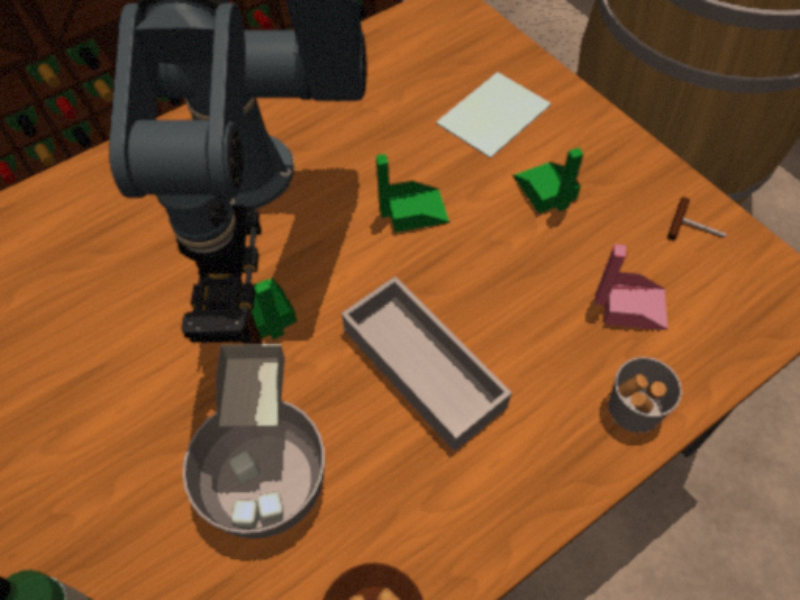

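All three cubes lie in the bowl, at (243,465), (245,512) and (270,505); the trough and scoop are empty. I'll return the scoop to its free original spot.

Run:
```python
from rig import *
from h import *
o=get_obs()
p0=o["position"];p1=np.array([.4732,.3068,.240])
pol=lambda p:np.array([np.hypot(*p[:2]),np.arctan2(p[1],p[0]),p[2]])
a,b=pol(p0),pol(p1);N=18
for k in range(1,N+1):
    f=k/N;f=f*f*(3-2*f);q=a+(b-a)*f;y=-35+36*f
    Rr=tcp_for([0,0,0],y,0)[1]; r=row(o,np.array([q[0]*np.cos(q[1]),q[0]*np.sin(q[1]),q[2]]),Rr);print([*r[0].tolist(),*r[1].tolist(),1])
```

```text
[-0.5, 0.3, 4.6, -0.0, -0.006, 0.003, 1]
[-2.1, 1.2, 17.7, -0.0, -0.022, 0.003, 1]
[-5.3, 2.6, 38.1, -0.0, -0.047, 0.003, 1]
[-10.7, 4.4, 64.8, -0.0, -0.08, 0.003, 1]
[-19.1, 6.6, 96.5, 0.0, -0.119, 0.003, 1]
[-31.0, 9.0, 131.9, 0.0, -0.163, 0.003, 1]
[-46.9, 11.7, 169.5, 0.0, -0.211, 0.003, 1]
[-66.8, 14.5, 207.9, 0.0, -0.262, 0.003, 1]
[-90.6, 17.3, 245.8, 0.0, -0.314, 0.003, 1]
[-117.7, 20.2, 281.9, 0.0, -0.367, 0.003, 1]
[-147.0, 22.9, 314.9, 0.0, -0.417, 0.003, 1]
[-177.5, 25.5, 344.2, 0.001, -0.466, 0.003, 1]
[-207.7, 27.9, 369.1, 0.001, -0.51, 0.003, 1]
[-235.9, 30.0, 389.5, 0.001, -0.549, 0.003, 1]
[-260.5, 31.8, 405.1, 0.001, -0.582, 0.003, 1]
[-279.8, 33.2, 416.2, 0.001, -0.607, 0.003, 1]
[-292.4, 34.0, 423.0, 0.001, -0.623, 0.003, 1]
[-296.9, 34.3, 425.2, 0.001, -0.629, 0.003, 1]
```

Call:
{"name": "jog_arm", "arguments": {"series": [[-0.5,0.3,4.6,0,-0.006,0.003,1],[-2.1,1.2,17.7,0,-0.022,0.003,1],[-5.3,2.6,38.1,0,-0.047,0.003,1],[-10.7,4.4,64.8,0,-0.08,0.003,1],[-19.1,6.6,96.5,0,-0.119,0.003,1],[-31,9,131.9,0,-0.163,0.003,1],[-46.9,11.7,169.5,0,-0.211,0.003,1],[-66.8,14.5,207.9,0,-0.262,0.003,1],[-90.6,17.3,245.8,0,-0.314,0.003,1],[-117.7,20.2,281.9,0,-0.367,0.003,1],[-147,22.9,314.9,0,-0.417,0.003,1],[-177.5,25.5,344.2,0,-0.466,0.003,1],[-207.7,27.9,369.1,0,-0.51,0.003,1],[-235.9,30,389.5,0,-0.549,0.003,1],[-260.5,31.8,405.1,0,-0.582,0.003,1],[-279.8,33.2,416.2,0,-0.607,0.003,1],[-292.4,34,423,0,-0.623,0.003,1],[-297,34.3,425,0,-0.629,0.003,1],[-297,34.3,425,0,-0.629,0.003,1]]}}

```text
time: 20.15
position: [0.4713, 0.3079, 0.2392]
tool_rot: [-0.706, -0.005, 0.008, 0.708]
ft_force: [0.7, 0.2, -2.9]
grip_width: 0.0198
```

Run:
```python
from rig import *
from h import *
o=get_obs();print(o["time"],o["position"],o["ft_force"]); print(R.from_quat(o["tool_rot"]).as_matrix().round(4).tolist())
p,Rt=np.array([.4732,.3068,.1164]),tcp_for([0,0,0],1,0)[1];print(row(o,p,Rt))
```

```text
20.15 [0.47128057 0.30789843 0.23920928] [ 0.65924566  0.23965883 -2.85975311]
[[0.9998, -0.0049, -0.018], [0.0181, 0.0021, 0.9998], [-0.0049, -1.0, 0.0022]]
(array([  2.5, 122.8,  -1.4]), array([-0.002,  0.001, -0.005]))
```

Call:
{"name": "jog_arm", "arguments": {"series": [[2.5,30,-1.4,-0.002,0,-0.005,1],[2.5,65,-1.4,-0.002,0,-0.005,1],[2.5,95,-1.4,-0.002,0,-0.005,1],[2.5,112,-1.4,-0.002,0,-0.005,1],[2.5,118,-1.4,-0.002,0,-0.005,1],[2.5,120,-1.4,-0.002,0,-0.005,1],[2.5,120,-1.4,-0.002,0,-0.005,1]]}}

```text
time: 21.02
position: [0.4739, 0.3069, 0.1201]
tool_rot: [-0.707, -0.007, 0.006, 0.707]
ft_force: [0.2, -0.2, -3.5]
grip_width: 0.0199
```

Call:
{"name": "jog_arm", "arguments": {"series": [[0,1.5,0,0,0,0,1],[0,2,0,0,0,0,1],[0,2,0,0,0,0,1]]}}

```text
time: 21.4
position: [0.4732, 0.307, 0.1176]
tool_rot: [-0.707, -0.007, 0.006, 0.707]
ft_force: [-0.1, -0.2, -3.0]
grip_width: 0.0195
```

Call:
{"name": "jog_arm", "arguments": {"series": [[0,1,0,0,0,0,1],[0,1.2,0,0,0,0,1],[0,1.2,0,0,0,0,1]]}}

```text
time: 21.78
position: [0.4733, 0.3069, 0.1165]
tool_rot: [-0.707, -0.007, 0.006, 0.707]
ft_force: [-0.7, -0.7, 1.2]
grip_width: 0.0194
```

Contact with the table is felt at the original height, so I'll release and retreat straight up.

Call:
{"name": "jog_arm", "arguments": {"series": [[0,0,0,0,0,0,0.4],[0,0,0,0,0,0,0.2],[0,0,0,0,0,0,-0.2],[0,0,0,0,0,0,-1],[0,0,0,0,0,0,-1],[0,0,0,0,0,0,-1],[0,0,0,0,0,0,-1],[0,-20,0,0,0,0,-1],[0,-60,0,0,0,0,-1],[0,-110,0,0,0,0,-1],[0,-150,0,0,0,0,-1],[0,-150,0,0,0,0,-1],[0,-150,0,0,0,0,-1]]}}

```text
time: 23.4
position: [0.4725, 0.3065, 0.2656]
tool_rot: [-0.707, -0.006, 0.007, 0.707]
ft_force: [0.1, -0.1, -0.1]
grip_width: 0.087
```

Run:
```python
from rig import *
from h import *
o=get_obs();print(o["time"],o["position"],o["ft_force"],o["grip_width"])
c=camera("scene"); cv2.imwrite("pics/s13.png",cv2.resize(c["img"][:,:,::-1],(800,600)));crop(c,290,90,400,210,"pics/s13c.png",5)
W=cloud(c).reshape(-1,3)
Q=W[(W[:,0]>.42)&(W[:,0]<.52)&(abs(W[:,1]-.308)<.03)&(W[:,2]>.06)&(W[:,2]<.18)];print(len(Q),Q.max(0),np.median(Q,0))
for z0,z1 in((.06,.1),(.1,.14),(.14,.17)):
    q=Q[(Q[:,2]>z0)&(Q[:,2]<z1)];print(np.median(q,0))
```

```text
23.4 [0.47247356 0.30651354 0.26559129] [ 0.05553089 -0.08377567 -0.1099841 ] 0.08704200862872921
286 [0.48508799 0.3212128  0.16764965] [0.47945844 0.3013225  0.12283367]
[0.48066905 0.30025958 0.08087477]
[0.48035271 0.29966213 0.11962442]
[0.47642135 0.30343614 0.15937904]
```

View pics/s13.png

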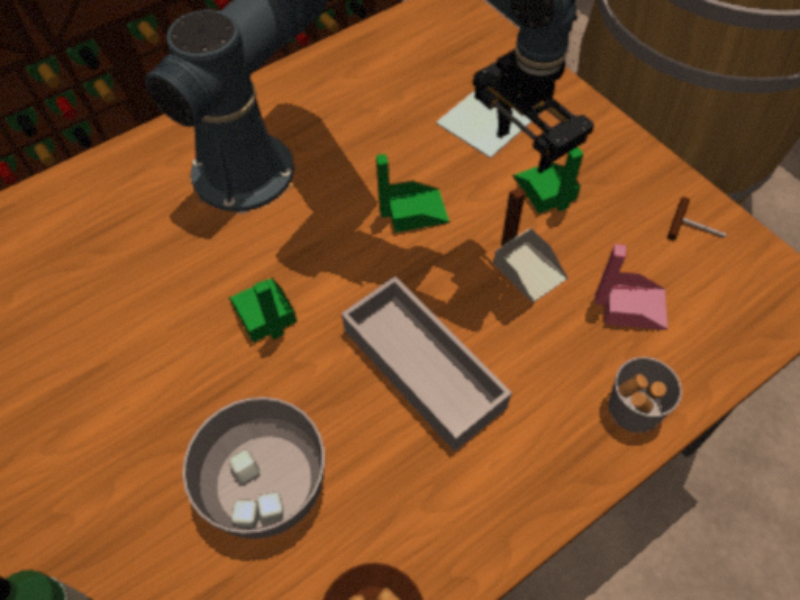

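View pics/s13c.png

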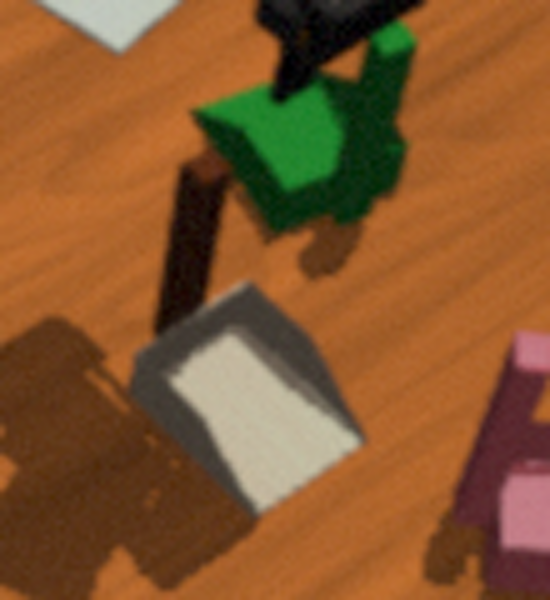

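The scoop stands upright and free on its flat bottom. All three cubes are in the bowl, and the gripper is clear.

```bash
python3 -c "
from rig import *
print(hand_in())"
```

```text
the job is handed in; nothing more can be done
None
```

The job is done and handed in. I took the aluminium scoop by its handle, scooped up all three ice cubes in one push, and tipped them into the wide bowl. I then stood the scoop upright back on its original spot and let go.

At about 23.4 s of the 67 s allowed, the last picture and readings showed:
- **Ice:** all three cubes are in the bowl, and the trough and scoop are empty.
- **Scoop:** it stands upright on its flat bottom. The handle top is at about 0.165 m, and contact with the table was felt at the same height as when I gripped it.
- **Gripper:** it is fully open and about 0.1 m clear above the handle, with the wrist force near zero.
- **Forces:** the highest wrist force I read was about 16 N, while pushing the scoop against the trough's end. That is well under the 120 N limit, but I read it only between moves.

No check failed. The only disagreement was the scoop appearing about 2 mm off centre over the trough, which I corrected before lowering it in. At no look was the ice near the fingers.

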